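# Slide the gem set down a chute into the shuttered bead hopper

### The arm

A 6-joint arm with a two-finger parallel gripper is mounted at the origin on the work surface; the furniture and walls round the work are solid. World frame = base frame: x ahead of the robot, y to its left, z up, the work surface at z = 0. Lengths are in mm, angles in degrees, forces in N, time in s.
With the tool pointing down it reaches from about 350 to 850 mm from the base axis. Payload 8.1 kg.
Tool frame: the origin (TCP) lies where the fingers leave the gripper's body, on its centre line; the fingertips stand 73 mm ahead of it and the grasp point (between the pads) lies 54 mm ahead of it; z points along the fingers, y is the line along which they close (so a half turn about z gives the same grasp; the last joint's range is limited). The gripper opens to 85 mm and grips with 20 to 120 N. Pads are 22 mm wide; open, the fingers measure 114 mm over their backs; the gripper's body (76 mm by 85 mm) begins 54 mm behind the grasp point. The pads swing forward as they close: fully open they stand 13 mm farther back than shut.
Start: joints at [63.06, 7.471, 85.268, -0, 87.261, -4.893], TCP at [225.204, 556.138, 303.892] pointing down, gripper open.
Joint ranges: [-169.43, 169.43], [-51.17, 129.36], [1.28, 143.12], [-76.62, 256.62], [0, 156.53], [-152.29, 152.29]. Speed limits (degrees/s): [136.94, 136.94, 159.86, 180, 180, 180].

### API

Orientations are given as [roll, pitch, yaw] about the fixed x, y, z axes, in that order (R = Rz(yaw) Ry(pitch) Rx(roll)).
In Python, from bench import sense, optics, r gives the robot as it stands.
- The arm moves only by the tool servo_tool, never from a script. Its argument "plan" is a list that holds one entry, the list of rows, each a list of 5 numbers: the shift along the world's x, y, z in m, then the turn about the world's z in degrees, then the finger opening in m, from 0 to 0.0854. A call has 1 to 10 rows; each row shifts and turns the commanded pose from where the row before left it; what a row does not reach is not made up. A row lasts 1/10 s, in which the tool goes at most 50 mm and 8.59 degrees, less where a joint would pass 70% of its speed; a pose out of reach is approached as far as the arm can. A call is refused whole if a number of a shift passes 0.05 or a number of a turn 8.59, either way. A call with a gripper value outside its range is refused whole. The fingers move at their own pace and stop on an object; "force" is the grip in N (left out, the last holds). Time passes only in rows, so rows that do not move let the fingers close. It gives the time, the measured TCP pose, the force, the opening and the grip force at its end, in the units of the state.
- sense(): the state, without advancing time (a new reading comes with each control period).
- optics.snapshot(name): name is "scene" or "top" or "wrist"; returns a dict with "frame" (400x640x3 uint8, blue, green, red), "fx", "fy", "cx", "cy" (pixels), "dist_coeffs" ([k1, k2, p1, p2, k3] as OpenCV has them; the pictures are not rectified), "cam_to_world" (4x4, takes a point from camera to world coordinates). Camera axes: x right, y down, z forward; pixel columns grow to the right and rows downward; lengths in mm; the calibration is good to about 2 mm. A picture is of the moment at which its call begins. There is no depth.
- r.hand_in(): hands the job in; it is judged then, once.
The state is a dict: "time": time; "joint_pos": joint angles; "qd": joint speeds; "joint_efforts": joint torques, N m; "tool_pos": TCP position; "tcp_rot": TCP orientation; "ft_force": force on the tool from outside, world axes, zero at the start; "wrist_torque": the same for the moment, N m; "finger_gap": finger opening in mm; "grip_force": force on a finger pad.
Only numpy, scipy, OpenCV 4.12 (cv2) and the standard library are available. Lean on these libraries where they do the work, as an engineer would, in place of code of your own. Each camera call takes 0.05 s, during which the arm holds its last target. There are 200 camera calls.

### The job

Pick up the small metal chute by its rubber handle without losing the two stones and the wooden ring that lie in it, rest its open nose on the ledge of the hopper's sprung shutter and gently press the shutter fully down onto its stop. Hold it firmly but gently on the stop while you tilt the chute so that all three pieces slide through the slot into the hopper, and only then lift off. Lay the empty chute back upright on the dark steel plate and let go; never push hard on the hopper, and leave the other things on the table where they are.

Things in the scene. Friction and masses are not known exactly. Their poses are not given: they have to be found in the camera images.
- chute_handle (a point): Grip point in the chute's upright rubber handle block: 40 mm long (x), 18 mm wide (y: grip across this), its top 22 mm above and its foot 44 mm below this point. Axes of the chute: x along the trough towards its open nose (the pouring direction), y across, z up. The chute weighs 0.13 to 0.21 kg.
- chute_nose (a point): Middle of the lower edge of the chute's open nose, on its underside: 112.5 mm ahead (+x) of chute_handle and 44 mm below it. Same axes.
- chute_floor (a point): Middle of the trough's floor (top face, 3 mm above the underside), 66 mm ahead of chute_handle. Aluminium trough 50 mm wide outside, 44 inside, side walls 22 mm high, rear wall 26 mm high, 90 mm long inside. Pieces stay put while it is level, start to slide with the nose 18 to 27 degrees down; about 40 degrees empties it.
- turquoise_centre (a point): Centre of the black and green stone nugget, 20x30x17 mm, lying in the chute.
- labradorite_centre (a point): Centre of the dark blue oval stone, 21x33x17 mm, lying in the chute.
- ring_centre (a point): Centre of the dark wooden ring, 32 mm across, 12 mm high, lying flat in the chute. The order of the three pieces along the chute varies.
- hopper: Fixed hopper: clear jar on a wooden foot (100x110 mm), with a grey head on top. Origin: centre of the foot's underside, on the table. x: the way pieces go in (slot and shutter are on the -x face), y across, z up. Inside 60x70 mm, floor 5 mm above the table. The head is clamped at a height that is NOT reported, to be found by feel or sight: its slot's sill is 67 to 103 mm above the table.
- slot_foot (a point): Point at table height straight below the middle of the slot (36 mm to -x of the hopper's origin; same axes). The slot in the head is 65 mm wide between two posts that stand out 6 mm to -x, and 33 mm high from sill to roof; the roof's top is 36 mm above the sill. The slot is shut by a sprung shutter plate.
- ledge_foot (a point): Point at table height below the middle of the shutter's flat ledge (62 mm wide, 20 mm deep along x), 49 mm to -x of the hopper's origin. Shut, its top is 30 mm above the sill (97 to 133 mm above the table). Pushed down it travels 28 mm to a firm stop (slot open); spring 1 N at first, 2.2 N at the stop; it springs back. A nose edge set 3 mm to +x of this point stands on it.
- chute: The whole chute. Origin on its underside, 47.5 mm ahead of chute_handle; same axes. Push on the hopper with it lightly: a push of 5 to 8 N holds the shutter firmly on its stop, under 3.5 N does not, more than 20 N is too hard for it.
- plate_top (a point): Centre of the top face of the fixed dark steel bench plate (120 mm along its x, 260 mm along its y, top 8 mm above the table) on which the chute lies at the start, roughly along the plate's y, and to which it returns.
- amber_vial: Upright vial of orange beads with a white cap, 29x29x46 mm, loose on the table; leave it alone. Origin under its centre.
- red_vial: Upright vial of red beads with a white cap, 29x29x52 mm, loose on the table; leave it alone. Origin under its centre.
- tape: Roll of tape, 96 mm across, 48 mm high, loose on the table; leave it alone. Origin under its centre.
- silver_bead: Round silver bead, 20 mm, loose on the table; leave it alone. Origin under its centre.
- snips: Side cutters with blue handles, 43x116x13 mm, loose on the table; leave it alone. Origin under its centre.
- tweezers: Bead tweezers, 14x120x9 mm, loose on the table; leave it alone. Origin under its centre.

How it is judged (in metres and radians):
On the way, in this order (a step that is already met when the one before it is completed fails the run):
1. the chute's nose presses the hopper's shutter onto its stop (more than 3.5 N) while all three pieces still lie in the chute (contact force between chute and hopper above 3.5 N and z of turquoise_centre in the frame of chute between 0 and 0.025 m and x of turquoise_centre in the frame of chute between -0.03 and 0.066 m and z of labradorite_centre in the frame of chute between 0 and 0.025 m and x of labradorite_centre in the frame of chute between -0.03 and 0.066 m and z of ring_centre in the frame of chute between 0 and 0.025 m and x of ring_centre in the frame of chute between -0.03 and 0.066 m), for 0.2 s.
2. all three pieces are inside the hopper while the chute still holds the shutter on its stop (more than 3.5 N) (contact force between chute and hopper above 3.5 N and x of turquoise_centre in the frame of hopper between -0.032 and 0.034 m and y of turquoise_centre in the frame of hopper between -0.037 and 0.037 m and height (world z) of each of turquoise_centre, labradorite_centre, ring_centre below 0.062 m and x of labradorite_centre in the frame of hopper between -0.032 and 0.034 m and y of labradorite_centre in the frame of hopper between -0.037 and 0.037 m and x of ring_centre in the frame of hopper between -0.032 and 0.034 m and y of ring_centre in the frame of hopper between -0.037 and 0.037 m), for 0.2 s.
At the end, for the whole second after the job is handed in: All three pieces lie inside the hopper's jar (centres between its walls and below 62 mm), and the released chute lies at rest, upright and flat (within 4.5 degrees) on the steel plate, its middle over the plate (within 60 mm of the plate's centre across and 110 mm along it) (x of turquoise_centre in the frame of hopper between -0.032 and 0.034 m and y of turquoise_centre in the frame of hopper between -0.037 and 0.037 m and height (world z) of each of turquoise_centre, labradorite_centre, ring_centre below 0.062 m and x of labradorite_centre in the frame of hopper between -0.032 and 0.034 m and y of labradorite_centre in the frame of hopper between -0.037 and 0.037 m and x of ring_centre in the frame of hopper between -0.032 and 0.034 m and y of ring_centre in the frame of hopper between -0.037 and 0.037 m and z of chute in the frame of plate_top between -0.004 and 0.004 m and x of chute in the frame of plate_top between -0.06 and 0.06 m and y of chute in the frame of plate_top between -0.11 and 0.11 m and angle between chute's own z axis and vertical below 0.08 rad and linear speed of chute below 0.02 m/s); the robot touches nothing.
It fails at once if the chute pushes on the hopper with more than 20 N (contact force between chute and hopper above 20 N).
It fails at once if the robot itself pushes on the hopper with more than 8 N (contact force between any of the fingers, the arm and hopper above 8 N).
It fails at once if one of the other loose things (two vials, tape roll, silver bead, side cutters, tweezers) is moved by more than 20 mm (distance of any of amber_vial, red_vial, tape, silver_bead, snips, tweezers from where it was at the start of the episode above 0.02 m).
It also fails if it takes over 72 s, if anything falls off the work surface, if the arm or the gripper's body presses on something with over 40 N, if the wrist force passes 120 N, or if a joint passes its speed limit or range.

## Working session

There is one attempt and no reset: what is moved stays moved. The work goes in short steps, Python scripts to look and compute and a tool call to move; the robot and the scene stay as the last step left them, time stands still between calls to the robot, and variables do not carry over. Pictures are saved under pics/ and viewed, at most 10 in all, crops included, and the job is handed in when it is done.

Besides the shell and the picture viewer there is one more tool, called in YAML: its name, and indented under it one key for each argument. servo_tool: Moves the arm, as the interface text tells. Its arguments: {"type":"object","properties":{"plan":{"type":"array"},"force":{"type":"number"}},"required":["plan"]}

```bash
mkdir -p pics; cat > h.py <<'E'
import numpy as np,cv2
from bench import sense,optics,r
def snap(n,f=None):
    s=optics.snapshot(n)
    if f: cv2.imwrite('pics/'+f,s['frame'])
    np.savez('pics/'+(f or n)+'.npz',**{k:np.array(v) for k,v in s.items()})
    return s
def ray(s,uv):
    K=np.array([[s['fx'],0,s['cx']],[0,s['fy'],s['cy']],[0,0,1.]])
    p=cv2.undistortPoints(np.array(uv,float).reshape(-1,1,2),K,np.array(s['dist_coeffs'],float)).reshape(-1,2)
    T=np.array(s['cam_to_world']);d=np.c_[p,np.ones(len(p))]@T[:3,:3].T
    return T[:3,3],d
def onz(s,uv,z):
    o,d=ray(s,uv); z=np.broadcast_to(z,len(d)); return o+d*((z-o[2])/d[:,2])[:,None]
def proj(s,P):
    K=np.array([[s['fx'],0,s['cx']],[0,s['fy'],s['cy']],[0,0,1.]]);T=np.linalg.inv(np.array(s['cam_to_world']))
    return cv2.projectPoints(np.array(P,float),cv2.Rodrigues(T[:3,:3])[0],T[:3,3],K,np.array(s['dist_coeffs'],float))[0].reshape(-1,2)
E
python3 - <<'E'
from h import *
for n in('top','scene'):
    s=snap(n,n+'0.png'); print(n,np.round(s['cam_to_world'],3).tolist(),s['fx'])
print(sense())
E
```

```text
top [[-0.027, -0.993, 0.119, 402.283], [-1.0, 0.026, -0.006, 0.527], [0.003, -0.119, -0.993, 1491.497], [0.0, 0.0, 0.0, 1.0]] 439.8783496991063
scene [[0.577, -0.42, 0.7, -188.277], [-0.816, -0.292, 0.498, -528.437], [-0.005, -0.859, -0.512, 615.823], [0.0, 0.0, 0.0, 1.0]] 444.70671517247695
{'time': 0.1, 'joint_pos': array([ 6.30593918e+01,  7.51061415e+00,  8.53232985e+01, -1.06112608e-03,
        8.72617968e+01, -4.89333586e+00]), 'qd': array([ 3.33020596e-02, -1.32329141e-01, -1.10975698e-01,  4.57883986e-02,
       -1.32680435e-05,  1.25702486e-01]), 'joint_efforts': array([ 1.62570832e-03, -5.70950532e+01, -5.01945627e+01, -7.55966289e-05,
        8.00191396e-03,  3.17900049e-05]), 'tool_pos': array([225.03889263, 555.79352142, 302.94849154]), 'tcp_rot': array([-1.79904549e+02, -7.10814372e-03,  1.57952773e+02]), 'ft_force': array([-0.09928085,  0.12080513, -0.66164756]), 'wrist_torque': array([ 0.03979284, -0.04114438,  0.06817027]), 'grip_force': 0.0, 'finger_gap': 85.64826126728613}
```

View pics/top0.png

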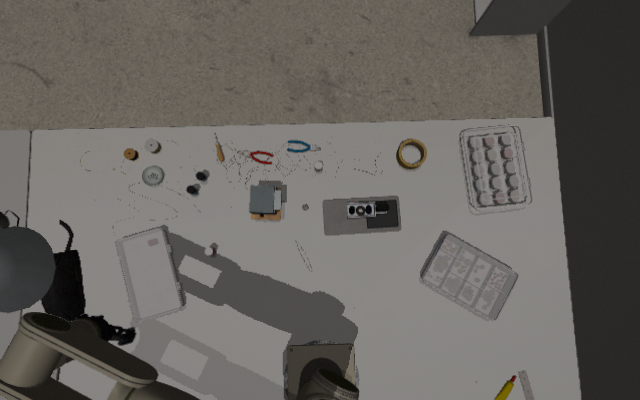

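View pics/scene0.png

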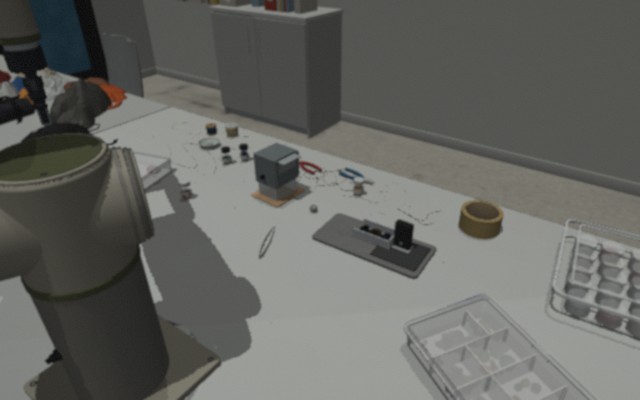

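```bash
python3 - <<'E'
import cv2,numpy as np
a=cv2.imread('pics/top0.png')[170:250,240:410]; b=cv2.imread('pics/scene0.png')[130:280,240:440]
a=cv2.resize(a,None,fx=4.7,fy=4.7,interpolation=cv2.INTER_CUBIC)
cv2.imwrite('pics/c1.png',cv2.convertScaleAbs(a,alpha=1.5))
b=cv2.resize(b,None,fx=4,fy=4,interpolation=cv2.INTER_CUBIC); cv2.imwrite('pics/c2.png',cv2.convertScaleAbs(b,alpha=1.5))
E
```

```text
(no output)
```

View pics/c1.png

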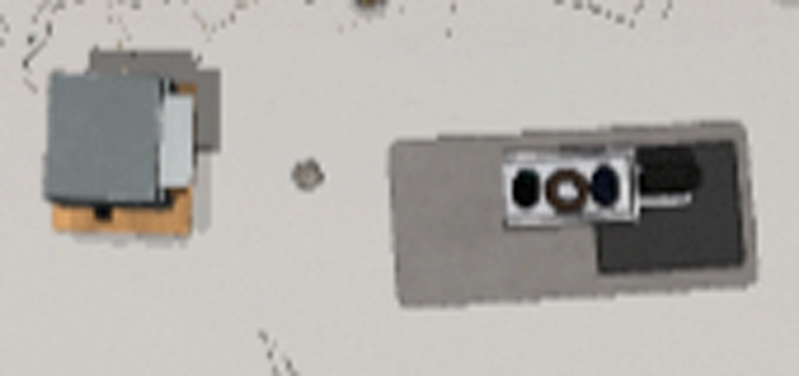

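View pics/c2.png

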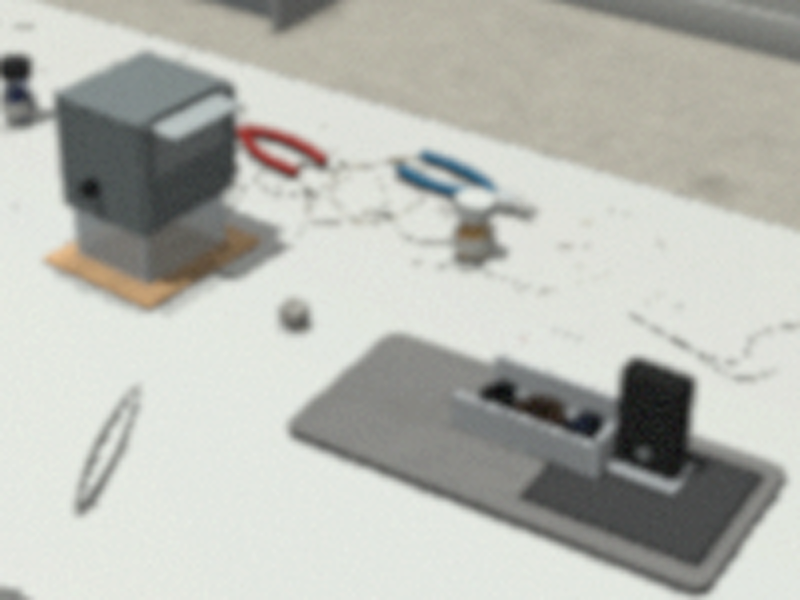

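```bash
python3 - <<'E'
from h import *
L=lambda f:dict(np.load('pics/'+f+'.npz'))
t=L('top0.png');s=L('scene0.png')
c1=lambda p:np.array(p)/4.7+[240-.5+.5/4.7*1,170-.5+.5/4.7]
c2=lambda p:np.array(p)/4+[240-.4,130-.4]
R=lambda a:np.round(a,1).tolist()
print('trough',R(onz(t,c1([(503,150),(505,225),(637,220),(637,147)]),33)))
print('trough scene',R(onz(s,c2([(457,392),(497,360)]),33)))
print('handle top',R(onz(t,c1([(645,150),(698,150),(698,192),(645,190)]),74)))
print('handle top scene',R(onz(s,c2([(626,362),(690,378)]),74)))
print('plate',R(onz(t,c1([(390,143),(743,122),(755,285),(402,305)]),8)))
print('foot',R(onz(t,c1([(53,235),(190,238)]),5)),'scene',R(onz(s,c2([(45,260),(150,305),(265,242)]),5)))
# head height: triangulate roof corners & ledge corners
def tri(p,q):
    o1,d1=ray(t,c1([p]));o2,d2=ray(s,c2([q]))
    d1=d1[0];d2=d2[0];x=np.linalg.lstsq(np.c_[d1,-d2],o2-o1,rcond=None)[0]
    a,b=o1+d1*x[0],o2+d2*x[1];return R((a+b)/2),round(float(np.linalg.norm(a-b)),1)
for p,q in [((45,198),(57,95)),((168,203),(150,150)),((163,78),(235,90)),((50,72),(147,52)),((192,188),(163,138)),((192,96),(238,105))]: print(tri(p,q))
print('bead',R(onz(t,c1([(308,175)]),10)),'tweez',R(onz(t,c1([(262,333)]),3)))
E
```

```text
trough [[573.3, -102.3, 33.0], [519.8, -101.8, 33.0], [520.9, -195.3, 33.0], [572.9, -197.5, 33.0]]
trough scene [[516.8, -106.4, 33.0], [557.0, -108.5, 33.0]]
handle top [[565.9, -197.4, 74.0], [564.9, -233.9, 74.0], [535.8, -232.6, 74.0], [538.2, -196.2, 74.0]]
handle top scene [[542.5, -195.8, 74.0], [548.5, -230.6, 74.0]]
plate [[583.5, -22.5, 8.0], [592.0, -278.3, 8.0], [474.1, -281.1, 8.0], [466.4, -27.9, 8.0]]
foot [[523.5, 221.8, 5.0], [518.7, 123.3, 5.0]] scene [[522.2, 218.6, 5.0], [519.7, 125.0, 5.0], [624.4, 112.7, 5.0]]
([538.7, 209.4, 122.4], 0.1)
([534.4, 129.2, 108.8], 0.3)
([618.8, 130.0, 115.9], 1.4)
([623.0, 206.0, 121.5], 1.3)
([539.7, 115.9, 119.1], 10.4)
([604.3, 112.7, 116.0], 3.9)
bead [[561.5, 37.2, 10.0]] tweez [[449.3, 73.0, 3.0]]
```

servo_tool:
  plan:
    - [[0.016, -0.038, 0, -3.4, 0.085], [0.016, -0.038, 0, -3.4, 0.085], [0.016, -0.038, 0, -3.4, 0.085], [0.016, -0.038, 0, -3.4, 0.085], [0.016, -0.038, 0, -3.4, 0.085], [0.016, -0.038, 0, -3.4, 0.085], [0.016, -0.038, 0, -3.4, 0.085], [0.016, -0.038, 0, -3.4, 0.085], [0.016, -0.038, 0, -3.4, 0.085], [0.016, -0.038, 0, -3.4, 0.085]]

```text
time: 1.1
tool_pos: [385.3, 174.5, 303.6]
tcp_rot: [-180.0, -0.0, 123.8]
ft_force: [1.1, -0.3, -0.5]
finger_gap: 84.7
grip_force: 0.0
```

servo_tool:
  plan:
    - [[0.016, -0.038, -0.005, -3.4, 0.085], [0.016, -0.038, -0.005, -3.4, 0.085], [0.016, -0.038, -0.005, -3.4, 0.085], [0.016, -0.038, -0.005, -3.4, 0.085], [0.016, -0.038, -0.005, -3.4, 0.085], [0.016, -0.038, -0.005, -3.4, 0.085], [0.016, -0.038, -0.005, -3.4, 0.085], [0.016, -0.038, -0.005, -3.4, 0.085], [0.016, -0.01, -0.005, -3.4, 0.085], [0.016, 0, -0.005, -3.4, 0.085]]

```text
time: 2.1
tool_pos: [545.3, -140.1, 253.0]
tcp_rot: [-179.9, 0.0, 89.6]
ft_force: [0.1, 0.1, -0.1]
finger_gap: 84.7
grip_force: 0.0
```

servo_tool:
  plan:
    - [[0.002, 0, 0, 0, 0.085], [0, 0, 0, 0, 0.085], [0, 0, 0, 0, 0.085]]

```text
time: 2.4
tool_pos: [546.7, -137.5, 254.0]
tcp_rot: [-180.0, -0.0, 90.1]
ft_force: [0.9, 0.0, -0.4]
finger_gap: 85.1
grip_force: 0.0
```

```bash
python3 - <<'E'
from h import *
s=snap('wrist','w1.png'); print(np.round(s['cam_to_world'],3).tolist(),s['fx'],s['cx'],s['cy']); q=sense(); print(q['tool_pos'],q['tcp_rot'],q['joint_pos'],q['ft_force'],q['time'])
E
```

```text
[[1.0, 0.002, -0.0, 547.387], [0.002, -0.948, -0.32, -55.196], [-0.001, 0.32, -0.948, 324.954], [0.0, 0.0, 0.0, 1.0]] 315.95703541992407 324.83074581765317 199.3892007607289
[ 546.77451837 -137.47268176  254.16183231] [-1.79997297e+02  4.92038362e-03  9.00423156e+01] [-1.93205882e+01  3.50684475e+00  9.47193046e+01 -5.59586366e-03
  8.17747696e+01 -1.93621031e+01] [ 0.92849434 -0.53727516 -0.18870577] 2.45
```

View pics/w1.png

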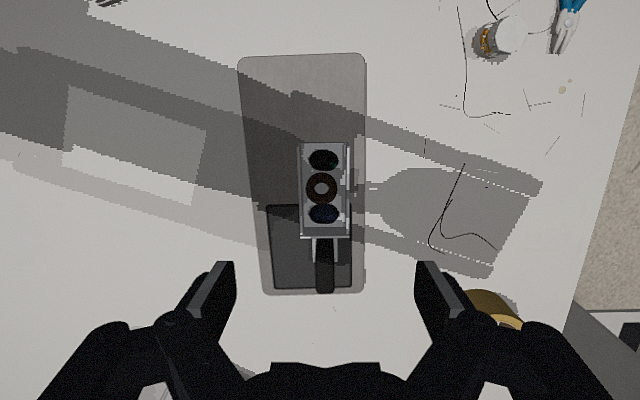

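```bash
python3 - <<'E'
from h import *
t=dict(np.load('pics/w1.png.npz'));R=lambda a:np.round(a,1).tolist()
print(R(onz(t,[(300,142),(347,142),(348,237),(301,237)],33)))
print('handle top back/front edges',R(onz(t,[(317,293),(334,292),(316,264),(334,264)],74)))
print('handle foot',R(onz(t,[(313,240),(336,240)],11)))
print('plate',R(onz(t,[(238,57),(365,55),(366,291),(262,294)],8)))
from scipy.optimize import least_squares
# fit chute model
def f(p):
    c,sn=np.cos(p[2]),np.sin(p[2]);
    P=[(112.5,25,-19),(112.5,-25,-19),(19,-25,-19),(19,25,-19)]
    W=[(p[0]+c*x-sn*y,p[1]+sn*x+c*y,52+z) for x,y,z in P]
    return (proj(t,W)-[(300,142),(347,142),(348,237),(301,237)]).ravel()
o=least_squares(f,[548,-215,1.57]);print(o.x[:2],np.degrees(o.x[2]),o.fun.round(1))
p=o.x;c,sn=np.cos(p[2]),np.sin(p[2])
print(proj(t,[(p[0]+c*x-sn*y,p[1]+sn*x+c*y,74) for x,y in[(20,9),(20,-9),(-20,-9),(-20,9)]]).round())
E
```

```text
[[524.3, -98.0, 33.0], [567.6, -97.9, 33.0], [570.9, -194.0, 33.0], [523.1, -194.1, 33.0]]
handle top back/front edges [[540.1, -232.1, 74.0], [556.0, -231.0, 74.0], [539.4, -201.3, 74.0], [555.6, -201.3, 74.0]]
handle foot [[534.4, -208.1, 11.0], [559.6, -208.1, 11.0]]
plate [[466.6, -23.1, 8.0], [584.1, -21.5, 8.0], [595.9, -275.8, 8.0], [473.1, -280.4, 8.0]]
[ 547.06269154 -211.56043666] 90.52797986072241 [-3.6  1.4  3.7  1.   1.  -1.5 -1.2 -1.2]
[[314. 254.]
 [334. 254.]
 [334. 292.]
 [315. 293.]]
```

servo_tool:
  plan:
    - [[0, -0.025, 0, 0.5, 0.085], [0, -0.025, 0, 0, 0.085], [0, -0.025, 0, 0, 0.085], [0, 0, -0.03, 0, 0.085], [0, 0, -0.03, 0, 0.085], [0, 0, -0.03, 0, 0.085], [0, 0, -0.03, 0, 0.085], [0, 0, -0.018, 0, 0.085], [0, 0, -0.01, 0, 0.085], [0, 0, 0, 0, 0.085]]

```text
time: 3.45
tool_pos: [546.3, -212.2, 104.8]
tcp_rot: [-179.9, -0.1, 90.5]
ft_force: [0.4, -0.3, -0.6]
finger_gap: 85.0
grip_force: 0.0
```

servo_tool:
  plan:
    - [[0, 0, 0, 0, 0.06], [0, 0, 0, 0, 0.04], [0, 0, 0, 0, 0.03], [0, 0, 0, 0, 0.02], [0, 0, 0, 0, 0.016], [0, 0, 0, 0, 0.012], [0, 0, 0, 0, 0.01], [0, 0, 0, 0, 0.01]]
  force: 80

```text
time: 4.25
tool_pos: [547.6, -213.1, 106.7]
tcp_rot: [179.9, 0.0, 90.5]
ft_force: [-1.6, 0.9, 5.6]
finger_gap: 17.1
grip_force: 77.7
```

servo_tool:
  plan:
    - [[0, 0, 0.005, 0, 0.01], [0, 0, 0.01, 0, 0.01], [0, 0, 0.015, 0, 0.01], [0, 0, 0.02, 0, 0.01], [0, 0, 0.025, 0, 0.01], [0, 0, 0.025, 0, 0.01], [0, 0, 0.02, 0, 0.01], [0, 0, 0.01, 0, 0.01], [0, 0, 0.005, 0, 0.01], [0, 0, 0, 0, 0.01]]

```text
time: 5.25
tool_pos: [547.3, -212.9, 241.4]
tcp_rot: [180.0, 0.0, 90.5]
ft_force: [-0.0, 0.2, -2.0]
finger_gap: 17.1
grip_force: 78.0
```

servo_tool:
  plan:
    - [[0.005, 0.01, 0, 0, 0.01], [0.005, 0.02, 0, 0, 0.01], [0.005, 0.02, 0, 0, 0.01], [0.005, 0.02, 0, -0.5, 0.01], [0.005, 0.02, 0, -1, 0.01], [0, 0.02, 0, -1, 0.01], [0, 0.02, 0, -1, 0.01], [0, 0.01, 0, 0, 0.01], [0, 0, 0, 0, 0.01]]

```text
time: 6.15
tool_pos: [571.9, -71.2, 239.8]
tcp_rot: [-179.9, -0.0, 87.1]
ft_force: [-0.1, 0.1, -2.2]
finger_gap: 17.1
grip_force: 78.1
```

```bash
python3 - <<'E'
from h import *
s=snap('wrist','w2.png'); t=snap('scene','s2.png'); q=sense(); print(q['tool_pos'],q['tcp_rot'],q['ft_force'],q['wrist_torque'],q['grip_force'])
a=s['frame'][0:330,140:500]; b=cv2.resize(t['frame'][100:280,210:430],None,fx=1.83,fy=1.83)
cv2.imwrite('pics/m2.png',cv2.convertScaleAbs(np.hstack([a,b[:330,:400]]) if b.shape[0]>=330 else np.hstack([a[:b.shape[0]],b[:,:400]]),alpha=1.4))
E
```

```text
[572.08285364 -72.96143867 240.37107984] [-1.79956325e+02  1.62327581e-02  8.70060980e+01] [ 0.14552063 -0.55487263 -2.02061842] [-0.0678211  -0.00254493  0.01191387] 78.07910799980164
```

View pics/m2.png

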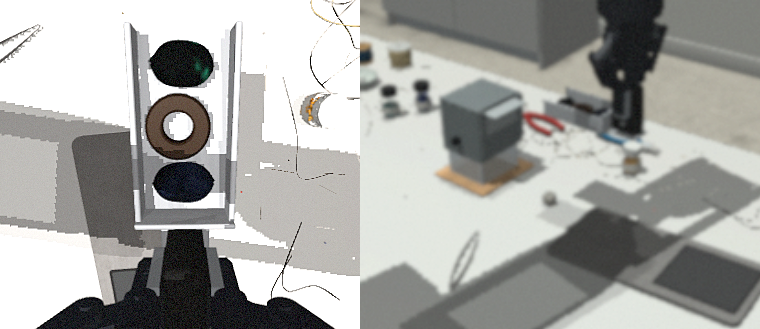

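```bash
python3 - <<'E'
from h import *
from scipy.optimize import least_squares
L=lambda f:dict(np.load('pics/'+f+'.npz'))
t=L('top0.png');s=L('scene0.png')
c1=lambda p:np.array(p)/4.7+[239.6,169.6]
c2=lambda p:np.array(p)/4+[239.6,129.6]
# (pt in hopper frame, zoffset flag S), pixel
T=[((50,55,3,0),(53,235)),((-50,55,3,0),(190,238)),((-59,31,30,1),(193,188)),((-59,-31,30,1),(193,95))]
S=[((50,55,3,0),(45,260)),((-50,55,0,0),(150,307)),((-59,31,30,1),(163,140)),((-59,-31,30,1),(238,108))]
def f(p):
    x,y,a,h=p;c,n=np.cos(a),np.sin(a)
    g=lambda Q:[(x+c*q[0]-n*q[1],y+n*q[0]+c*q[1],q[2]+q[3]*h) for q,_ in Q]
    return np.r_[(proj(t,g(T))-c1([q for _,q in T])).ravel(),(proj(s,g(S))-c2([q for _,q in S])).ravel()]
o=least_squares(f,[578,170,1.52,82],x_scale=[10,10,.1,10],loss='soft_l1');print(o.x[:2],np.degrees(o.x[2]),o.x[3]);print(o.fun.reshape(-1,2).round(1).tolist() if o.fun.size==16 else f(o.x).reshape(-1,2).round(1).tolist())
# chute pose in w2: nose wall tops & wall rear
w=L('w2.png');R=lambda a:np.round(a,1).tolist()
# TCP 572.1,-73,240.4 -> grip z186.4, wall top z = 186.4-19=167.4
print(R(onz(w,[(264,25),(381,25),(275,225),(374,225)],167.4)))
E
```

```text
[576.43652734 171.50355466] 87.17890629930156 85.64388814453532
[[-0.6, -0.1], [-0.2, -0.0], [-0.8, 0.3], [-0.1, 0.6], [-1.0, -0.3], [0.2, 1.4], [3.5, 0.4], [1.4, -0.5]]
[[553.1, 38.8, 167.4], [600.7, 36.4, 167.4], [548.9, -49.4, 167.4], [597.6, -51.8, 167.4]]
```

servo_tool:
  plan:
    - [[0, 0.005, 0, 0, 0.01], [0, 0.01, 0, 0, 0.01], [-0.001, 0.015, 0, 0, 0.01], [-0.001, 0.015, 0, 0, 0.01], [-0.0015, 0.015, 0, 0, 0.01], [0, 0.015, 0, 0, 0.01], [0, 0.008, 0, 0, 0.01], [0, 0.0025, -0.005, 0, 0.01], [0, 0, -0.005, 0, 0.01], [0, 0, 0, 0, 0.01]]

```text
time: 7.25
tool_pos: [568.1, 12.3, 229.5]
tcp_rot: [-179.9, 0.0, 86.9]
ft_force: [0.0, -0.5, -2.7]
finger_gap: 17.5
grip_force: 78.0
```

```bash
python3 - <<'E'
from h import *
s=snap('wrist','w3.png'); t=snap('scene','s3.png'); q=sense(); print(q['tool_pos'],q['tcp_rot'],q['ft_force'],q['wrist_torque'],q['grip_force'])
a=cv2.resize(s['frame'][0:200,220:420],None,fx=2,fy=2); b=cv2.resize(t['frame'][130:230,230:330],None,fx=4,fy=4,interpolation=cv2.INTER_CUBIC)
cv2.imwrite('pics/m3.png',cv2.convertScaleAbs(np.hstack([a,b]),alpha=1.3))
E
```

```text
[568.50382565  12.10684086 230.37162996] [-1.79948133e+02  1.14123892e-02  8.69151348e+01] [-0.39926984  0.47574169 -1.94429628] [-0.14332426 -0.01394081  0.00662971] 78.03766250610352
```

View pics/m3.png

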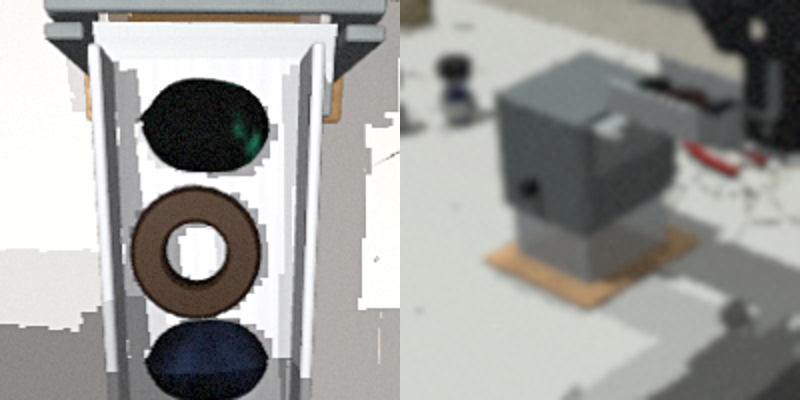

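servo_tool:
  plan:
    - [[0, 0, -0.004, 0, 0.01], [0, 0, -0.004, 0, 0.01], [0, 0, -0.003, 0, 0.01], [0, 0, -0.002, 0, 0.01], [0, 0, -0.001, 0, 0.01], [0, 0, 0, 0, 0.01]]
  force: 110

```text
time: 7.95
tool_pos: [568.7, 12.6, 216.8]
tcp_rot: [-180.0, -0.0, 87.0]
ft_force: [-0.6, 0.0, -0.9]
finger_gap: 16.7
grip_force: 107.2
```

servo_tool:
  plan:
    - [[0, 0, -0.002, 0, 0.01], [0, 0, -0.002, 0, 0.01], [0, 0, -0.002, 0, 0.01], [0, 0, -0.002, 0, 0.01], [0, 0, -0.002, 0, 0.01], [0, 0, 0, 0, 0.01], [0, 0, 0, 0, 0.01]]

```text
time: 8.65
tool_pos: [568.6, 12.7, 206.8]
tcp_rot: [-180.0, -0.0, 87.0]
ft_force: [-0.4, 0.2, -1.2]
finger_gap: 17.0
grip_force: 107.1
```

servo_tool:
  plan:
    - [[0, 0, -0.002, 0, 0.01], [0, 0, -0.002, 0, 0.01], [0, 0, -0.002, 0, 0.01], [0, 0, -0.002, 0, 0.01], [0, 0, 0, 0, 0.01], [0, 0, 0, 0, 0.01]]

```text
time: 9.25
tool_pos: [568.6, 12.6, 198.8]
tcp_rot: [-180.0, -0.0, 87.0]
ft_force: [0.1, 0.9, 0.1]
finger_gap: 16.9
grip_force: 107.2
```

servo_tool:
  plan:
    - [[0, 0, -0.001, 0, 0.01], [0, 0, -0.001, 0, 0.01], [0, 0, -0.001, 0, 0.01], [0, 0, -0.001, 0, 0.01], [0, 0, -0.001, 0, 0.01], [0, 0, -0.001, 0, 0.01], [0, 0, 0, 0, 0.01], [0, 0, 0, 0, 0.01]]

```text
time: 10.05
tool_pos: [568.7, 12.6, 192.9]
tcp_rot: [-180.0, -0.0, 87.0]
ft_force: [-1.2, -0.5, -0.3]
finger_gap: 16.6
grip_force: 107.3
```

servo_tool:
  plan:
    - [[0, 0, -0.001, 0, 0.01], [0, 0, -0.001, 0, 0.01], [0, 0, 0, 0, 0.01], [0, 0, 0, 0, 0.01]]

```text
time: 10.45
tool_pos: [568.7, 12.6, 190.9]
tcp_rot: [-180.0, -0.0, 87.0]
ft_force: [-1.1, -0.4, 0.0]
finger_gap: 16.7
grip_force: 107.3
```

servo_tool:
  plan:
    - [[0, 0, -0.001, 0, 0.01], [0, 0, -0.001, 0, 0.01], [0, 0, 0, 0, 0.01], [0, 0, 0, 0, 0.01]]

```text
time: 10.85
tool_pos: [568.8, 12.6, 189.1]
tcp_rot: [180.0, 0.0, 87.0]
ft_force: [-0.4, 0.2, 1.9]
finger_gap: 17.2
grip_force: 107.7
```

```bash
python3 - <<'E'
from h import *
for i in range(3):
    s=snap('wrist'); q=sense(); print(q['tool_pos'].round(1),q['ft_force'].round(2),q['wrist_torque'].round(3))
cv2.imwrite('pics/w4.png',s['frame'])
E
```

```text
[568.8  12.6 189.1] [-0.93 -0.84  2.73] [0.228 0.196 0.089]
[568.8  12.6 189.1] [-1.35 -1.34  2.38] [0.22  0.151 0.007]
[568.8  12.6 189.1] [-0.91 -1.64  3.81] [0.215 0.195 0.119]
```

servo_tool:
  plan:
    - [[0, 0, -0.0005, 0, 0.01], [0, 0, 0, 0, 0.01], [0, 0, 0, 0, 0.01], [0, 0, 0, 0, 0.01]]

```text
time: 11.4
tool_pos: [568.9, 12.5, 188.8]
tcp_rot: [180.0, 0.0, 86.9]
ft_force: [-2.0, -0.9, 6.2]
finger_gap: 17.0
grip_force: 108.1
```

```bash
python3 - <<'E'
from h import *
for i in range(4):
    s=snap('wrist'); q=sense(); print(q['tool_pos'].round(1),q['ft_force'].round(2),q['wrist_torque'].round(3))
t=snap('scene','s5.png')
a=cv2.resize(s['frame'][0:200,220:420],None,fx=2,fy=2); b=cv2.resize(t['frame'][130:230,230:330],None,fx=4,fy=4,interpolation=cv2.INTER_CUBIC)
cv2.imwrite('pics/m5.png',cv2.convertScaleAbs(np.hstack([a,b]),alpha=1.3))
E
```

```text
[568.9  12.5 188.8] [-1.36 -2.17  5.57] [0.328 0.295 0.145]
[568.9  12.5 188.8] [-1.95 -0.23  5.07] [0.304 0.384 0.145]
[568.9  12.5 188.8] [-1.72 -1.83  5.6 ] [0.334 0.356 0.15 ]
[568.9  12.5 188.8] [-1.36 -1.88  5.94] [0.244 0.343 0.149]
```

View pics/m5.png

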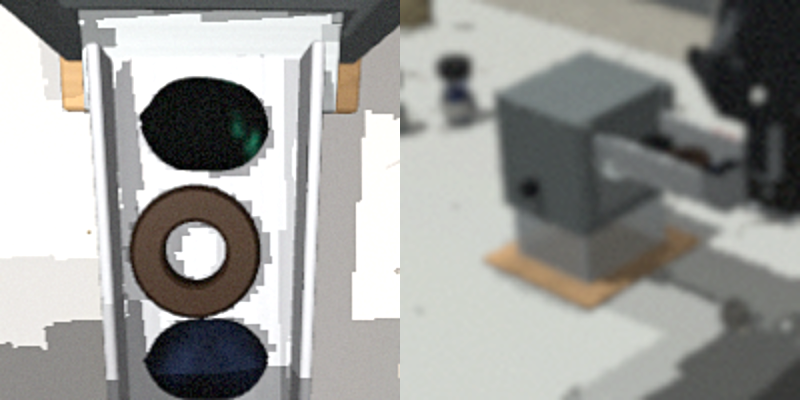

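servo_tool:
  plan:
    - [[0, 0, 0.0008, 0, 0.01], [0, 0.002, 0, 0, 0.01], [0, 0.003, 0, 0, 0.01], [0.0005, 0.003, 0, 0, 0.01], [0, 0.003, 0, 0, 0.01], [0, 0.002, 0, 0, 0.01], [0, 0, 0, 0, 0.01]]

```text
time: 12.35
tool_pos: [569.2, 26.2, 189.2]
tcp_rot: [180.0, -0.0, 87.0]
ft_force: [0.7, -0.1, 1.3]
finger_gap: 16.9
grip_force: 107.5
```

servo_tool:
  plan:
    - [[0, 0.002, 0, 0, 0.01], [0, 0.003, 0, 0, 0.01], [0.0005, 0.003, 0, 0, 0.01], [0, 0.003, 0, 0, 0.01], [0, 0.002, 0, 0, 0.01], [0, 0, 0, 0, 0.01], [0, 0, 0, 0, 0.01]]

```text
time: 13.05
tool_pos: [569.7, 39.0, 189.2]
tcp_rot: [180.0, -0.0, 87.0]
ft_force: [0.2, 1.3, 1.8]
finger_gap: 16.7
grip_force: 107.6
```

servo_tool:
  plan:
    - [[0, 0, 0, 0, 0.01], [0, 0, 0.002, 0, 0.01], [0, 0, 0.002, 0, 0.01], [0, 0, 0.002, 0, 0.01], [0, 0, 0, 0, 0.01]]
  force: 20

```text
time: 13.55
tool_pos: [569.6, 38.6, 195.3]
tcp_rot: [-180.0, 0.0, 87.0]
ft_force: [-0.5, 1.2, -0.2]
finger_gap: 16.1
grip_force: 107.4
```

servo_tool:
  plan:
    - [[0, 0, 0.002, 0, 0.01], [0, 0, 0.002, 0, 0.01], [0, 0, 0, 0, 0.01]]

```text
time: 13.85
tool_pos: [569.5, 38.6, 198.9]
tcp_rot: [-180.0, 0.0, 87.0]
ft_force: [0.4, 1.0, -3.9]
finger_gap: 16.5
grip_force: 106.6
```

servo_tool:
  plan:
    - [[0, 0, 0, 0, 0.012], [0, 0, 0, 0, 0.012], [0, 0, 0, 0, 0.012]]
  force: 20

```text
time: 14.15
tool_pos: [569.5, 38.6, 198.9]
tcp_rot: [-180.0, 0.0, 87.0]
ft_force: [0.6, 0.1, -3.3]
finger_gap: 17.0
grip_force: 106.7
```

servo_tool:
  plan:
    - [[0, 0, 0, 0, 0.0165], [0, 0, 0, 0, 0.0165]]
  force: 20

```text
time: 14.35
tool_pos: [569.5, 38.6, 198.9]
tcp_rot: [-180.0, 0.0, 87.0]
ft_force: [0.3, 0.2, -4.1]
finger_gap: 17.0
grip_force: 98.3
```

```bash
python3 - <<'E'
from h import *
for i in range(3):
    s=snap('wrist'); q=sense(); print(q['tool_pos'].round(1),q['ft_force'].round(2),q['wrist_torque'].round(3),q['finger_gap'],q['grip_force'])
E
```

```text
[569.5  38.6 198.9] [-1.13  0.71 -4.15] [-0.292  0.033  0.053] 17.07109302988064 98.36498737335205
[569.5  38.6 198.9] [-1.1   1.18 -4.56] [-0.299  0.048  0.035] 16.734914966654785 98.39657664299011
[569.5  38.6 199. ] [-1.13 -0.72 -4.45] [-0.306  0.06   0.062] 16.630026556514768 98.43336939811707
```

servo_tool:
  plan:
    - [[0, 0, 0, 0, 0.017], [0, 0, 0, 0, 0.017]]
  force: 20

```text
time: 14.7
tool_pos: [569.6, 38.6, 199.0]
tcp_rot: [-180.0, 0.0, 87.0]
ft_force: [-1.2, 0.1, -5.3]
finger_gap: 17.2
grip_force: 65.6
```

servo_tool:
  plan:
    - [[0, 0, 0, 0, 0.0173], [0, 0, 0, 0, 0.0173]]
  force: 20

```text
time: 14.9
tool_pos: [569.6, 38.6, 199.0]
tcp_rot: [-180.0, 0.0, 87.0]
ft_force: [-0.6, 0.2, -6.6]
finger_gap: 17.8
grip_force: 46.0
```

servo_tool:
  plan:
    - [[0, 0, 0, 0, 0.0175], [0, 0, 0, 0, 0.0175]]
  force: 20

```text
time: 15.1
tool_pos: [569.6, 38.7, 199.0]
tcp_rot: [-180.0, -0.0, 87.0]
ft_force: [-0.3, -0.2, -6.6]
finger_gap: 17.2
grip_force: 33.1
```

servo_tool:
  plan:
    - [[0, 0, 0.002, 0, 0.0176], [0, 0, 0.002, 0, 0.0176], [0, 0, 0, 0, 0.0176]]
  force: 20

```text
time: 15.4
tool_pos: [569.7, 39.0, 203.5]
tcp_rot: [-180.0, -0.0, 87.0]
ft_force: [-0.4, 2.7, -6.1]
finger_gap: 17.6
grip_force: 25.9
```

```bash
python3 - <<'E'
from h import *
for i in range(3):
    s=snap('wrist'); q=sense(); print(q['tool_pos'].round(1),q['ft_force'].round(2),q['wrist_torque'].round(3),q['finger_gap'],q['grip_force'])
E
```

```text
[569.7  38.9 203.4] [-1.04  2.27 -6.31] [0.043 0.236 0.101] 17.80887811774789 25.95572054386139
[569.7  38.8 203.4] [-0.99  2.44 -5.41] [0.047 0.273 0.146] 17.811798449019147 25.954845249652863
[569.8  38.8 203.4] [-1.52  2.3  -4.52] [0.06  0.257 0.101] 17.866711805272658 25.96986562013626
```

servo_tool:
  plan:
    - [[0, 0.0005, 0.002, 0, 0.0177], [0, 0.0005, 0.002, 0, 0.0177], [0, 0.0005, 0.002, 0, 0.0177], [0, 0.0005, 0.002, 0, 0.0177], [0, 0, 0, 0, 0.0177]]
  force: 20

```text
time: 16.05
tool_pos: [569.9, 40.6, 211.7]
tcp_rot: [180.0, 0.0, 87.0]
ft_force: [-0.6, 1.6, -4.5]
finger_gap: 17.7
grip_force: 19.5
```

```bash
cat > look.py <<'E'
from h import *
import sys
n=sys.argv[1]
s=snap('wrist');q=sense(); print(q['time'],q['tool_pos'].round(1),q['ft_force'].round(2),q['wrist_torque'].round(3),q['finger_gap'],q['grip_force'])
t=snap('scene')
a=s['frame'][0:300,160:480]; b=cv2.resize(t['frame'][115:225,230:365],None,fx=2.727,fy=2.727,interpolation=cv2.INTER_CUBIC)
cv2.imwrite('pics/%s.png'%n,cv2.convertScaleAbs(np.hstack([a,b[:300]]),alpha=1.4))
E
python3 look.py m6
```

```text
16.1 [569.9  40.6 211.7] [ 0.09  1.27 -4.11] [0.093 0.155 0.032] 17.96950082601217 19.526429772377014
```

View pics/m6.png

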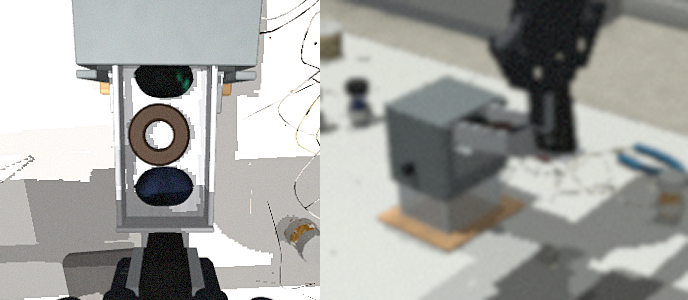

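servo_tool:
  plan:
    - [[0, 0.0015, 0.001, 0, 0.0177], [0, 0.0015, 0.002, 0, 0.0177], [0, 0.0015, 0.002, 0, 0.0177], [0, 0.0015, 0.002, 0, 0.0177], [0, 0.0015, 0.002, 0, 0.0177], [0, 0.0015, 0.002, 0, 0.0177], [0, 0.001, 0.002, 0, 0.0177], [0, 0.001, 0.002, 0, 0.0177]]

```text
time: 16.95
tool_pos: [569.7, 52.0, 226.2]
tcp_rot: [180.0, -0.0, 87.0]
ft_force: [1.2, 0.0, -5.8]
finger_gap: 17.8
grip_force: 19.4
```

```bash
python3 look.py m7
```

```text
17.0 [569.8  52.2 226.6] [ 1.48 -0.34 -5.41] [-0.401 -0.117 -0.124] 17.970410060181642 19.2678701877594
```

servo_tool:
  plan:
    - [[0, 0.0015, 0.002, 0, 0.0177], [0, 0.0015, 0.002, 0, 0.0177], [0, 0.0015, 0.002, 0, 0.0177], [0, 0.0015, 0.002, 0, 0.0177], [0, 0, 0, 0, 0.0177]]

```text
time: 17.55
tool_pos: [569.8, 57.9, 234.6]
tcp_rot: [180.0, -0.0, 87.0]
ft_force: [0.7, -0.1, -4.5]
finger_gap: 17.9
grip_force: 19.4
```

```bash
python3 look.py m8
```

```text
17.6 [569.8  57.8 234.5] [ 0.91  0.59 -3.3 ] [-0.197 -0.263 -0.078] 17.843513317302044 19.457003474235535
```

servo_tool:
  plan:
    - [[0, 0.0015, 0.002, 0, 0.0177], [0, 0.0015, 0.002, 0, 0.0177], [0, 0.0015, 0.002, 0, 0.0177], [0, 0.0015, 0.002, 0, 0.0177], [0, 0, 0, 0, 0.0177]]

```text
time: 18.15
tool_pos: [569.7, 64.0, 242.4]
tcp_rot: [-180.0, -0.0, 87.0]
ft_force: [1.5, 0.1, -6.4]
finger_gap: 17.5
grip_force: 19.1
```

servo_tool:
  plan:
    - [[0, 0.0015, 0.002, 0, 0.0177], [0, 0.002, 0.002, 0, 0.0177], [0, 0.002, 0.002, 0, 0.0177], [0, 0.002, 0.002, 0, 0.0177], [0, 0, 0, 0, 0.0177]]

```text
time: 18.65
tool_pos: [569.7, 71.5, 250.5]
tcp_rot: [180.0, -0.0, 87.0]
ft_force: [1.6, -0.0, -5.8]
finger_gap: 17.9
grip_force: 19.0
```

```bash
python3 look.py m9
```

```text
18.7 [569.7  71.4 250.4] [ 0.27 -0.66 -5.59] [-0.087 -0.097 -0.031] 17.887040881401457 19.018910229206085
```

View pics/m9.png

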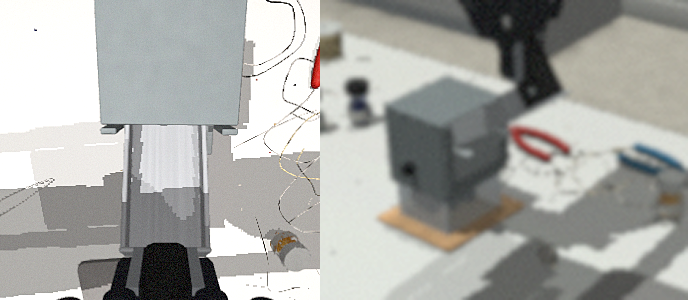

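servo_tool:
  plan:
    - [[0, 0, 0, 0, 0.01], [0, 0, 0, 0, 0.01], [0, 0, -0.001, 0, 0.01], [0, 0, -0.001, 0, 0.01], [0, 0, -0.0005, 0, 0.01], [0, 0, 0, 0, 0.01]]
  force: 80

```text
time: 19.35
tool_pos: [570.1, 71.2, 248.2]
tcp_rot: [179.9, -0.0, 87.0]
ft_force: [-0.1, 0.9, 1.1]
finger_gap: 16.9
grip_force: 78.6
```

```bash
python3 look.py m10; python3 - <<'E'
from h import *
a=cv2.imread('pics/scene0.png').astype(int); t=dict(np.load('pics/scene.npz'))['frame'].astype(int)
d=(t-a).sum(2)//3
print('diff rows 176-204, cols 256-304');print(d[176:204:2,256:304:2])
for c in range(3):print(t[188:202:2,258:300:3,c])
E
```

```text
19.4 [570.   71.2 248.2] [0.76 1.17 0.41] [ 0.398 -0.11  -0.014] 16.821840452681865 78.57751250267029
diff rows 176-204, cols 256-304
[[  3   2   1  -2  -1   2   2   5   2   7   4   7  14  17  17  15  12   9
    3   2   5   5   6   8]
 [  6   2   1   4   1   2   3   3   3   7   3   5  12  15  13  11   5   1
    4   4   6   6   7   7]
 [  6   2   3   4   0  -1   3   3   3   4   2   3  12  10   7   6   2   2
    4   4   6   8   7  10]
 [  7   7   4   3   4   3   0   3   3   4   3   3   7   3   1   2   2   4
    6   4   6   5   4   8]
 [  9   8   3   4  -4  -2   2   3   4   2   3   2  -1  -2  -9 -12   1   6
    6   2   5   7   5   7]
 [  7   8   5  -2 -12 -13  -8  -3   1   3   3   4  -2 -10 -13 -12   2   3
    4   3   3   5   4   5]
 [  9   7   3   3  -6 -13 -10  -7  -5  -2  -1  -5  -8  -7  -9  -4   3   2
    4   3   5   3   5   5]
 [  8   7   3   4   3  -2  -8  -8  -9  -5   0  -7  -3   1   1   6   5   5
    3   3   6   1   3   4]
 [  8   7   4   6   4   4   0  -5  -7   1   1  -2   2   4   3   4   3   3
    1   1   2   4   5   6]
 [  7   5   6   5   6   6   4   4   4   3   4   4   2   3
[... 990 characters left out ...]
  84  79  74  78  76  64  67  68  66  64  59  67]
 [115 103  89  84  82  83  79  66  67  63  63  58  61  68]
 [111 108 107  94  86  82  81  69  67  65  56  56  60  83]
 [105 108 110 109  99  88  80  67  62  58  56  62  69  79]
 [138 113 103 107 106 105  92  87  73  79  81 116  94 111]]
[[137  92  77  69  68  63  52  52  54  56  71  75  79  89]
 [138  89  83  73  68  71  67  54  66  67  69  67  73  83]
 [145  90  85  80  74  79  75  65  69  69  67  69  69  81]
 [140 118  94  86  82  84  77  68  68  66  69  69  75  80]
 [135 132 126 103  86  84  80  70  70  71  68  69  70  82]
 [117 129 135 132 111  91  79  69  70  71  68  70  70  78]
 [136 120 124 130 128 125 102 104  91  98  87 114  93 109]]
```

servo_tool:
  plan:
    - [[0, 0, -0.0005, 0, 0.01], [0, 0, -0.0005, 0, 0.01], [0, 0, 0, 0, 0.01], [0, 0, 0, 0, 0.01]]

```text
time: 19.85
tool_pos: [569.8, 71.2, 246.7]
tcp_rot: [180.0, -0.0, 87.0]
ft_force: [0.7, 1.6, 0.2]
finger_gap: 17.2
grip_force: 78.6
```

```bash
python3 look.py m11; python3 - <<'E'
from h import *
print(sense()['ft_force'],sense()['wrist_torque'])
w=dict(np.load('pics/wrist.npz'))['frame'].astype(int)
# trough strip just under roof edge
print(w[118:160:4,276:372:6].sum(2)//3); print((w[...,2]-w[...,0])[118:160:4,276:372:6])
E
```

```text
19.9 [569.8  71.2 246.7] [ 0.92  1.94 -0.26] [ 0.501 -0.258 -0.132] 17.028701332707623 78.58582019805908
[0.9582458  1.65784853 0.24307957] [ 0.50877325 -0.20401289 -0.05625837]
[[132 131 130 129 127 129 128 132 130 128 127 121 123 129 126 126]
 [137 133 129 131 132 129 127 133 131 129 128 126 125 131 128 125]
 [ 52  33 157 103 153 157 159 158 166 165 163 165 166 143  79 132]
 [ 38 177 151 103 106 154 157 161 159 158 156 159 158 138  81 112]
 [178 170 140 101 104 155 158 159 159 156 157 159 159 140  80  98]
 [167 168 129 104 103 155 157 161 160 157 156 160 156 145  82 112]
 [167 172 122 108  97 157 158 159 159 154 157 161 160 144  82 119]
 [166 170 117 105  99 155 158 164 160 158 154 158 159 139  78 134]
 [168 171  93 103 147 154 161 161 162 159 152 161 160 137  81 147]
 [168 174  84 106 155 152 158 163 158 160 158 160 160 138  80 153]
 [168 170  84 101 103 152 160 164 161 159 155 162 160 147  78 143]]
[[ -4  -8  -7  -6  -7  -8  -8  -2 -10  -5  -8  -7  -4  -3  -6  -9]
 [ -9  -9  -8 -11  -5  -8  -6  -9  -6  -5  -6  -8 -10  -7  -7  -7]
 [  3   4  -1  -2  -3  -1  -1  -1  -1  -5  -2  -2  -4  -3   1  -3]
 [ -5   5  -2  -4  -2  -4  -1  -2  -2  -2  -4  -4  -4  -2  -4  -2]
 [  4   4   1   2   1  -1  -4  -2  -1  -1  -3  -2  -3  -6  -5  -1]
 [  2   3  -3  -1   1  -1  -2  -4  -4  -3  -1  -1  -2  -4  -7  -6]
 [  4   4  -2  -1   1  -4   0  -3  -4  -5  -3   1   1  -1  -2  -3]
 [  6   5   0  -3   0  -3  -4  -3  -3  -2  -3   1   0  -3  -6  -1]
 [  6   5   1  -3  -2  -2   0  -3  -2  -2  -3   0  -3  -3  -4  -2]
 [  5   5  -1   0  -2  -2   0   0  -2  -3  -3  -3  -2  -3  -7  -5]
 [  6   7  -2   0  -2  -3  -2  -2  -1  -2  -4  -2  -1  -3   0  -2]]
```

servo_tool:
  plan:
    - [[0, 0, -0.0005, 0, 0.01], [0, 0, -0.0005, 0, 0.01], [0, 0, -0.0005, 0, 0.01], [0, 0, 0, 0, 0.01], [0, 0, 0, 0, 0.01]]

```text
time: 20.45
tool_pos: [569.7, 71.2, 245.2]
tcp_rot: [-180.0, -0.0, 87.0]
ft_force: [0.7, 2.3, 0.5]
finger_gap: 16.7
grip_force: 78.6
```

servo_tool:
  plan:
    - [[0, 0, -0.0005, 0, 0.01], [0, 0, -0.0005, 0, 0.01], [0, 0, 0, 0, 0.01], [0, 0, 0, 0, 0.01]]

```text
time: 20.85
tool_pos: [569.7, 71.2, 244.2]
tcp_rot: [-180.0, -0.0, 87.0]
ft_force: [1.2, 2.1, 0.6]
finger_gap: 17.3
grip_force: 78.6
```

servo_tool:
  plan:
    - [[0, 0, -0.0005, 0, 0.01], [0, 0, -0.0005, 0, 0.01], [0, 0, -0.0005, 0, 0.01], [0, 0, 0, 0, 0.01], [0, 0, 0, 0, 0.01]]

```text
time: 21.35
tool_pos: [569.8, 71.2, 243.0]
tcp_rot: [180.0, -0.0, 87.0]
ft_force: [0.1, 1.3, 3.9]
finger_gap: 17.1
grip_force: 79.1
```

servo_tool:
  plan:
    - [[0, 0, -0.0005, 0, 0.01], [0, 0, -0.0005, 0, 0.01], [0, 0, 0, 0, 0.01], [0, 0, 0, 0, 0.01]]

```text
time: 21.75
tool_pos: [570.0, 71.4, 242.4]
tcp_rot: [179.9, -0.0, 87.0]
ft_force: [-0.8, 2.2, 6.6]
finger_gap: 17.2
grip_force: 79.6
```

servo_tool:
  plan:
    - [[0, 0, 0, 0, 0.01], [0, 0, 0, 0, 0.01], [0, 0, 0, 0, 0.01]]

```text
time: 22.05
tool_pos: [570.0, 71.4, 242.4]
tcp_rot: [179.9, -0.0, 87.0]
ft_force: [-1.0, 2.5, 7.1]
finger_gap: 17.1
grip_force: 79.6
```

```bash
python3 - <<'E'
from h import *
q=sense();print(q['ft_force'])
t=np.mean([optics.snapshot('scene')['frame'].astype(float) for _ in range(4)],0); a=cv2.imread('pics/scene0.png').astype(float)
d=t-a; np.set_printoptions(linewidth=250)
print('lum');print(d.mean(2)[180:198,258:296].astype(int))
print('r-b');print((d[...,2]-d[...,0])[180:198,258:296].astype(int))
# where pieces would be: project jar floor corners
h=dict(np.load('pics/scene.npz'));c,n=np.cos(np.radians(87.2)),np.sin(np.radians(87.2))
for z in (5,22,60):print(z,proj(h,[(576.5+c*x-n*y,171.5+n*x+c*y,z) for x,y in[(-30,35),(30,35),(30,-35),(-30,-35)]]).round().tolist())
E
```

```text
[-1.04244775  2.50608403  7.08600933]
lum
[[  3   1   2   2   3   1   2   2   1   2   3   5   4   2   3   4   4   6   1   4   4   9  13  14  14  15  13  10   9   8   3   2   2   5   4   4   4   5]
 [  5   4   5   2   4   3   3   2   4   3   2   4   1   6   3   2   4   6   3   2   4   8  12  15  13  15   7   9   5   3   1   3   3   3   4   3   4   4]
 [  6   2   4   4   3   1   1   2   4   2   3   4   3   4   3   4   4   7   4   1   4   7  11  14   9   6   5   3   2   1   1   2   4   4   5   4   4   3]
 [  6   5   5   3   1   2   0   1   3   1   3   3   3   3   3   2   6   5   2   1   1   8   6   7   7   5   0  -4  -2   1   3   5   3   3   4   3   6   4]
 [  7   5   3   4   2  -1  -3  -4  -2   3   3   3   2   3   5   3   4   5   3   2   4   3   1   5   2  -4  -8 -13 -11  -1   2   2   5   2   4   4   3   5]
 [  9   4   5   3   1  -5 -10 -10  -6  -3   0   0   0   4   3   5   5   6   5   3   0   2   2   2  -4  -7 -11 -18 -15  -3   1   4   5   2   4   3   5   4]
 [  7   5   5   3   0  -8 -13 -13 -12 -10  -6  -3  -2   2   3   2   2   5   3   4   1   1  -2  -4  -8  -9 -12 -17 -12  -5   1   
[... 3346 characters left out ...]
  0  0  1  0  1  0  0  0  1]
 [ 2  2  0  2  2  0  0  0  1 -1  1  1  0  0  1  1  0  0  0  1  0  0  1  0  0 -1  0  1 -1  2  0  0  2  0  1 -1  0  0]
 [ 4  2  2  2  1  1  0  0  2  0  0  1  0  0  0  1  0  0 -1  0  1  0  0  0  1  1  0 -1  0  2  1  1  0  2  0  1  0 -1]
 [ 3  2  3  3  2  2  1  4  1  1  0  1  0  0  1  0  0  0  1  0  1  1  0  0  0  2  1  0  1  1  1  0  2  3  1  1 -1 -1]
 [ 1  3  1  3  3  3  2  2  3  2  2  1  1  0  0  0  0 -1  0  0  0  0  0  1  1  1  1  1  0  1 -1  0  2  2  3  2  0  0]]
5 [[277.0, 200.0], [260.0, 193.0], [278.0, 183.0], [295.0, 189.0]]
22 [[276.0, 195.0], [260.0, 187.0], [278.0, 177.0], [294.0, 184.0]]
60 [[276.0, 182.0], [259.0, 175.0], [277.0, 165.0], [294.0, 171.0]]
```

servo_tool:
  plan:
    - [[0, 0, 0.0005, 0, 0.01], [0, 0.001, 0, 0, 0.01], [0, 0.001, 0, 0, 0.01], [0, 0.001, 0, 0, 0.01], [0, 0, 0, 0, 0.01]]

```text
time: 22.75
tool_pos: [570.0, 73.6, 242.6]
tcp_rot: [179.9, 0.1, 86.9]
ft_force: [-0.8, -0.9, 4.6]
finger_gap: 17.1
grip_force: 79.2
```

servo_tool:
  plan:
    - [[0, 0.001, 0, 0, 0.01], [0, 0.001, 0, 0, 0.01], [0, 0.001, 0, 0, 0.01], [0, 0, 0, 0, 0.01]]

```text
time: 23.15
tool_pos: [569.3, 77.2, 241.6]
tcp_rot: [-179.9, 0.0, 87.0]
ft_force: [0.2, 0.1, 0.8]
finger_gap: 17.0
grip_force: 78.7
```

servo_tool:
  plan:
    - [[0, 0, -0.0005, 0, 0.01], [0, 0, -0.0005, 0, 0.01], [0, 0, -0.0005, 0, 0.01], [0, 0, 0, 0, 0.01], [0, 0, 0, 0, 0.01]]

```text
time: 23.65
tool_pos: [569.6, 77.2, 240.6]
tcp_rot: [-180.0, -0.0, 87.0]
ft_force: [-0.2, 1.3, 0.6]
finger_gap: 17.2
grip_force: 78.6
```

```bash
python3 - <<'E'
from h import *
q=sense();print(q['ft_force'],q['wrist_torque'])
t=np.mean([optics.snapshot('scene')['frame'].astype(float) for _ in range(4)],0); a=cv2.imread('pics/scene0.png').astype(float)
d=(t-a).mean(2); np.set_printoptions(linewidth=250)
print(d[182:195,258:296].astype(int))
E
```

```text
[-0.1854592   1.34389476  0.55154039] [0.45036422 0.13574334 0.05619443]
[[  6   3   4   4   3   0   2   3   1   2   3   5   4   4   4   4   5   6   4   1   5   6  11  11   8   5   4   2   3   0   2   2   3   4   5   4   4   4]
 [  7   6   4   3   1   1   0   0   4   1   4   2   4   3   3   1   6   4   3   2   0   7   4   5   4   4  -1  -3  -2   1   3   4   3   5   4   3   5   3]
 [  6   6   4   4   3  -1  -4  -3  -2   2   2   3   2   3   4   4   3   5   3   4   2   2   0   3   2  -2  -8 -12 -10  -2   2   3   5   2   5   2   3   4]
 [  7   6   4   3   2  -5  -9 -10  -5  -3   0   1   1   3   4   4   6   8   6   5   1   3   2   2  -3  -8 -12 -18 -14  -3   1   5   4   2   4   3   5   4]
 [  7   5   5   3   0  -7 -12 -13 -12  -9  -5  -4  -2   2   3   1   3   5   3   3   3   0  -1  -4  -7 -10 -12 -17 -12  -5   1   4   5   3   4   5   2   5]
 [  6   6   3   3   1  -6 -11 -14 -13 -13 -10  -9  -4  -2  -1   0   3   4   2   0  -3   0  -3  -8 -10 -10  -9  -9  -7  -2   2   5   4   4   4   5   5   5]
 [  7   6   3   7   3  -1  -6 -10 -12 -10 -10 -10  -6  -6  -3  -4  -3   0   0   0  -4  -6  -7  -7
[... 288 characters left out ...]
 0  -5  -6  -8  -2  -2   0   3   1   4   5   3   4   4   2   5   4   4   2   3]
 [  6   6   5   4   2   4   2   2   2   0  -4  -5  -8  -8  -7  -4   1   1   0  -3  -5  -4   0   1   4   6   2   4   4   2   3   2   3   5   3   3   4   1]
 [  6   5   5   4   6   5   3   4   3   3  -1  -3  -5  -4  -3   0   1   4   3   0   0   3   1   3   2   3   4   2   4   2   4   4   4   1   1   0   1   3]
 [  8   6   4   4   5   4   4   3   4   5   1   0   0  -1   0   3   4   4   3   5   2   3   2   2   2   3   3   4   2   3   3   3   2   4   4   0   0   2]
 [  5   6   5   4   5   5   7   2   6   5   4   3   4   1   4   5   4   3   4   4   3   4   2   3   3   3   0   4   5   4   5   4   3   0   2   0  -1   3]]
```

servo_tool:
  plan:
    - [[0, 0, -0.0005, 0, 0.01], [0, 0, -0.0005, 0, 0.01], [0, 0, -0.0005, 0, 0.01], [0, 0, 0, 0, 0.01], [0, 0, 0, 0, 0.01]]

```text
time: 24.35
tool_pos: [570.0, 77.3, 239.7]
tcp_rot: [179.9, -0.0, 87.0]
ft_force: [0.4, 1.6, 3.9]
finger_gap: 16.9
grip_force: 79.1
```

servo_tool:
  plan:
    - [[0, 0, -0.0005, 0, 0.01], [0, 0, -0.0005, 0, 0.01], [0, 0, 0, 0, 0.01], [0, 0, 0, 0, 0.01], [0, 0, 0, 0, 0.01]]

```text
time: 24.85
tool_pos: [570.2, 77.4, 239.1]
tcp_rot: [179.9, -0.0, 87.0]
ft_force: [-0.3, 3.6, 8.0]
finger_gap: 16.7
grip_force: 79.6
```

servo_tool:
  plan:
    - [[0, 0, 0.001, 0, 0.01], [0, 0, 0.001, 0, 0.01], [0, -0.001, 0.001, 0, 0.01], [0, -0.002, 0.001, 0, 0.01], [0, -0.002, 0, 0, 0.01], [0, 0, 0, 0, 0.01]]

```text
time: 25.45
tool_pos: [569.7, 72.0, 242.4]
tcp_rot: [180.0, -0.0, 86.9]
ft_force: [-1.1, 3.6, 3.4]
finger_gap: 17.0
grip_force: 79.0
```

servo_tool:
  plan:
    - [[0, -0.003, 0, 0, 0.01], [0, -0.003, 0, 0, 0.01], [0, -0.004, 0, 0, 0.01], [0, -0.004, 0, 0, 0.01], [0, -0.004, 0, 0, 0.01], [0, -0.004, 0, 0, 0.01], [0, 0, 0, 0, 0.01]]

```text
time: 26.15
tool_pos: [570.2, 49.3, 243.3]
tcp_rot: [179.9, 0.0, 86.9]
ft_force: [-0.1, 1.4, 7.6]
finger_gap: 16.9
grip_force: 79.5
```

servo_tool:
  plan:
    - [[0, -0.005, 0.001, 0, 0.01], [0, -0.01, 0.002, 0, 0.01], [0, -0.01, 0.005, 0, 0.01], [0, -0.01, 0.005, 0, 0.01], [0, -0.01, 0, 0, 0.01], [0, 0, 0, 0, 0.01], [0, 0, 0, 0, 0.01]]

```text
time: 26.85
tool_pos: [569.6, 4.7, 255.0]
tcp_rot: [-180.0, -0.0, 86.9]
ft_force: [-1.0, -0.1, -1.7]
finger_gap: 17.3
grip_force: 78.4
```

```bash
python3 - <<'E'
from h import *
q=sense();print(q['time'],q['ft_force'],q['wrist_torque'],q['tool_pos'])
s=snap('wrist','w12.png')
t=np.mean([snap('scene','s12.png')['frame'].astype(float) for _ in range(3)],0); a=cv2.imread('pics/scene0.png').astype(float)
d=(t-a).mean(2); np.set_printoptions(linewidth=250)
print(d[184:194,258:296].astype(int))
w=s['frame'].astype(int).sum(2)//3
print(w[0:300:10,280:370:6])
E
```

```text
26.85 [-1.00676286 -0.10628175 -1.66254617] [-0.01594316 -0.01603581  0.05059186] [569.61040532   4.71639721 254.95637369]
[[  7   5   4   4   2  -2  -4  -3  -2   3   2   3   3   3   4   4   4   5   3   2   2   2   0   3   0  -4  -9 -13 -11  -1   3   3   5   3   4   4   4   4]
 [  7   5   4   3   1  -5 -10 -10  -6  -3   0   0   0   2   4   4   5   7   5   4   2   3   0   3  -4  -9 -13 -18 -15  -2   0   4   6   3   4   3   5   4]
 [  8   5   4   3  -1  -7 -12 -13 -12 -11  -5  -4  -1   1   3   2   3   3   3   3   2   2  -1  -4  -8 -10 -12 -15 -11  -5   1   4   4   3   4   5   3   5]
 [  6   6   4   2   0  -5 -12 -14 -13 -12  -9  -8  -3  -3   0   1   2   4   3   0  -3   0  -4  -9  -8 -10 -10 -10  -7  -3   2   5   4   3   4   5   4   3]
 [  7   5   3   5   3  -1  -6 -10 -13 -10  -9 -10  -7  -4  -4  -4  -1   2   0   0  -4  -6  -7  -8  -6  -9  -9  -7  -1   0   1   4   3   3   5   4   2   2]
 [  8   5   5   5   3   1  -1  -6  -6  -9  -9  -5  -6  -8  -7  -5  -1  -1   0  -4  -8 -10  -5  -5  -4  -2  -1   0   2   5   3   3   1   3   5   2   4   3]
 [  7   5   4   4   3   4   3   0  -2  -3  -6  
[... 1764 characters left out ...]
5  99]
 [ 95  73  86  86  86  83  82 106 107 105 109 103  98  80  90]
 [103  64  88  88  89  87  87  86 105 103 106 106 109  86  79]
 [ 50  60  89  83 153 145 148 144  67 103 109 105 106  87  82]
 [ 56  68  91  88 146 148 150  73 144 148  87  81  86  88  73]
 [103  49  92  92  90  88  89  90  86  85  88  84  86  90  54]
 [ 86  61  87  87  86  84  91  90  88  88  89  92  89  88  53]
 [ 89  85  90  63  35   9  15  12   3   9  10  37  57  87  86]
 [ 58   7  62  69   6  28  14  12  29  24  13   5  62  49  14]
 [ 14  13  64  62   4   3  12  20   4  23   9  26  60  57  26]
 [ 17   8  55  59  19  14  17  12   1  21  15  17  63  58  12]
 [ 28  13   2  83   3   0   8   7  25  25  11   6  79  17   7]]
```

servo_tool:
  plan:
    - [[-0.002, -0.01, 0, 0, 0.01], [-0.003, -0.02, 0, 0.5, 0.01], [-0.003, -0.025, 0, 0.5, 0.01], [-0.003, -0.025, 0, 0.5, 0.01], [-0.003, -0.025, 0, 0.5, 0.01], [-0.003, -0.025, 0, 0.5, 0.01], [-0.003, -0.025, 0, 0.5, 0.01], [-0.003, -0.02, 0, 0, 0.01], [-0.003, -0.01, 0, 0, 0.01], [0, 0, 0, 0, 0.01]]

```text
time: 28.05
tool_pos: [543.2, -181.1, 255.1]
tcp_rot: [-180.0, 0.0, 89.9]
ft_force: [-0.4, 0.8, -1.4]
finger_gap: 17.1
grip_force: 78.4
```

servo_tool:
  plan:
    - [[0, 0, -0.01, 0, 0.01], [0, 0, -0.015, 0, 0.01], [0, 0, -0.015, 0, 0.01], [0, 0, -0.015, 0, 0.01], [0, 0, -0.015, 0, 0.01], [0, 0, -0.01, 0, 0.01], [0, 0, -0.005, 0, 0.01], [0, 0, 0, 0, 0.01]]

```text
time: 28.85
tool_pos: [543.3, -179.7, 169.1]
tcp_rot: [-179.9, -0.0, 90.0]
ft_force: [0.9, -1.1, -0.5]
finger_gap: 16.9
grip_force: 78.4
```

servo_tool:
  plan:
    - [[0, 0, -0.003, 0, 0.01], [0, 0, -0.003, 0, 0.01], [0, 0, -0.003, 0, 0.01], [0, 0, 0, 0, 0.01]]

```text
time: 29.25
tool_pos: [543.9, -180.0, 161.3]
tcp_rot: [180.0, 0.0, 89.9]
ft_force: [1.4, -0.3, -0.6]
finger_gap: 16.8
grip_force: 78.5
```

Probably just touching or close; loosen the grip to about 30 N and lower along the arc.

servo_tool:
  plan:
    - [[0, 0, -0.002, 0, 0.016], [0, 0, -0.002, 0, 0.017], [0, 0, 0, 0, 0.0174], [0, 0, 0, 0, 0.0174]]
  force: 20

```text
time: 29.65
tool_pos: [545.2, -181.1, 160.0]
tcp_rot: [179.8, 0.1, 89.9]
ft_force: [-1.8, -3.3, 11.2]
finger_gap: 17.6
grip_force: 40.7
```

servo_tool:
  plan:
    - [[0, -0.002, -0.002, 0, 0.0174], [0, -0.002, -0.002, 0, 0.0174], [0, -0.002, -0.002, 0, 0.0174], [0, -0.002, -0.002, 0, 0.0174], [0, 0, 0, 0, 0.0174]]

```text
time: 30.15
tool_pos: [545.4, -190.1, 152.5]
tcp_rot: [179.7, 0.2, 89.9]
ft_force: [-2.3, -5.8, 13.2]
finger_gap: 17.9
grip_force: 41.1
```

servo_tool:
  plan:
    - [[0, -0.002, -0.002, 0, 0.0174], [0, -0.002, -0.002, 0, 0.0174], [0, -0.001, -0.002, 0, 0.0174], [0, -0.001, -0.002, 0, 0.0174], [0, 0, 0, 0, 0.0174]]

```text
time: 30.65
tool_pos: [545.9, -196.2, 144.9]
tcp_rot: [179.6, 0.2, 89.9]
ft_force: [-1.0, -7.5, 13.2]
finger_gap: 17.9
grip_force: 41.1
```

servo_tool:
  plan:
    - [[0, 0, 0, 0, 0.0177], [0, -0.001, -0.003, 0, 0.0177], [0, -0.001, -0.003, 0, 0.0177], [0, -0.001, -0.003, 0, 0.0177], [0, -0.001, -0.003, 0, 0.0177], [0, -0.001, -0.003, 0, 0.0177], [0, 0, 0, 0, 0.0177]]

```text
time: 31.35
tool_pos: [544.5, -199.7, 127.3]
tcp_rot: [179.9, 0.1, 89.9]
ft_force: [0.1, -2.7, 3.2]
finger_gap: 18.1
grip_force: 20.4
```

servo_tool:
  plan:
    - [[0, -0.001, -0.003, 0, 0.0177], [0, -0.001, -0.003, 0, 0.0177], [0, -0.001, -0.003, 0, 0.0177], [0, 0, -0.003, 0, 0.0177], [0, 0, -0.003, 0, 0.0177], [0, 0, 0, 0, 0.0177]]

```text
time: 31.95
tool_pos: [543.3, -201.5, 110.3]
tcp_rot: [-179.9, -0.0, 90.0]
ft_force: [1.2, -1.5, 1.8]
finger_gap: 17.8
grip_force: 20.1
```

servo_tool:
  plan:
    - [[0, 0, -0.002, 0, 0.0177], [0, 0, -0.002, 0, 0.0177], [0, 0, -0.001, 0, 0.0177], [0, 0, 0, 0, 0.0177], [0, 0, 0, 0, 0.0177]]

```text
time: 32.45
tool_pos: [543.7, -201.8, 107.2]
tcp_rot: [-180.0, 0.0, 90.0]
ft_force: [-4.2, 1.4, 13.2]
finger_gap: 17.9
grip_force: 21.1
```

servo_tool:
  plan:
    - [[0, 0, 0, 0, 0.019], [0, 0, 0, 0, 0.025], [0, 0, 0, 0, 0.04], [0, 0, 0, 0, 0.06], [0, 0, 0, 0, 0.08], [0, 0, 0, 0, 0.08]]

```text
time: 33.05
tool_pos: [543.6, -201.8, 106.0]
tcp_rot: [-180.0, -0.0, 90.0]
ft_force: [-0.4, 0.4, -0.6]
finger_gap: 79.7
grip_force: 0.0
```

servo_tool:
  plan:
    - [[0, 0, 0.01, 0, 0.08], [0, 0, 0.02, 0, 0.08], [0, 0, 0.03, 0, 0.08], [0, 0, 0.03, 0, 0.08], [0, 0, 0.03, 0, 0.08], [0, 0.025, 0.02, 0, 0.08], [0, 0.025, 0, 0, 0.08], [0, 0.02, 0, 0, 0.08], [0, 0, 0, 0, 0.08]]

```text
time: 33.95
tool_pos: [543.9, -129.8, 247.4]
tcp_rot: [179.9, -0.0, 90.1]
ft_force: [-0.4, -1.2, -0.1]
finger_gap: 80.0
grip_force: 0.0
```

```bash
python3 - <<'E'
from h import *
from scipy.optimize import least_squares
q=sense();print(q['time'],q['ft_force'],q['tool_pos'],q['finger_gap'],q['grip_force'])
s=snap('wrist','w13.png');t=snap('scene','s13.png')
np.set_printoptions(linewidth=250)
# expected flat pose: handle (543.5,-201.8,52), yaw 90: predicted corner pixels of wall tops
P=[(112.5,25,-19),(112.5,-25,-19),(19,-25,-19),(19,25,-19)]
W=[(543.5-y,-201.8+x,52+z) for x,y,z in P];pw=proj(s,W);ps=proj(t,W)
print(pw.round(),ps.round())
g=cv2.cvtColor(s['frame'],cv2.COLOR_BGR2GRAY)
m=(g>185).astype(np.uint8)
x0,y0=pw.min(0).astype(int)-25;x1,y1=pw.max(0).astype(int)+25
sub=g[y0:y1,x0:x1]
e=cv2.Canny(sub,60,150);print(x0,y0)
print('col edge counts',[(int(x0+i),int(c)) for i,c in enumerate((e>0).sum(0)) if c>25]);print('row',[(int(y0+i),int(c)) for i,c in enumerate((e>0).sum(1)) if c>22])
E
```

```text
33.95 [-0.38343467 -1.17378042 -0.14983515] [ 543.92633487 -129.81582111  247.38276412] 79.95198786696318 0.0
[[296. 142.]
 [351. 142.]
 [349. 237.]
 [298. 237.]] [[348. 225.]
 [359. 215.]
 [395. 228.]
 [384. 239.]]
270 116
col edge counts [(271, 26), (298, 41), (299, 42), (300, 45), (301, 39), (302, 45), (303, 49), (337, 29), (342, 34), (343, 31), (347, 40), (348, 54), (349, 45), (350, 37), (351, 48), (354, 52), (355, 42), (367, 59), (368, 45), (369, 40)]
row [(140, 31), (142, 55), (167, 24), (198, 26), (213, 37), (227, 46), (237, 54), (239, 45)]
```

```bash
python3 -c "
from bench import r; print(r.hand_in())"
```

```text
the job is handed in; nothing more can be done
None
```

The job is handed in at about 34 s; no pass/fail verdict came back. I pressed the shutter onto its stop, poured the pieces into the hopper and laid the empty chute flat on the steel plate with the gripper clear. I could see pieces in the jar but could not count all three, though the chute and ledge were clear.

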